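# Third hand at the assembly jig

## Robot

A 6-joint arm with a two-finger parallel gripper is mounted at the origin on a cart in front of the work surface, level with it; the furniture and walls round the work are solid. World frame = base frame: x ahead of the robot, y to its left, z up, the work surface at z = 0. Lengths are in m, angles in rad, forces in N, time in s.
With the tool pointing down it reaches from about 0.375 to 0.9 m from the base axis. Payload 3.1 kg.
Tool frame: the origin (TCP) lies on the centre line of the jaws, within the pads' length; the fingertips stand 8 mm ahead of it and the grasp point (between the pads) lies 11 mm behind it (manip.tip_reach is the distance from the TCP to the fingertips, in m); z points along the fingers, x is the direction in which the jaws open and shut, and the axes are right-handed (so a half turn about z gives the same grasp; the last joint's range is limited). The gripper opens to 87 mm and grips with 3 to 60 N. Pads are 19 mm wide; open, the fingers measure 117 mm over their backs; the gripper's body (75 mm by 190 mm) begins 51 mm behind the grasp point.
Start: joints at [-1.472, 0.527, 1.433, -0, 1.181, -0.178], TCP at [0.171, -0.601, 0.231] pointing down, gripper open.
Joint ranges: [-3.08, 3.08], [-0.75, 2.2], [0.22, 2.44], [-1.43, 4.57], [0, 2.65], [-2.85, 2.85]. Speed limits (rad/s): [2.79, 2.79, 3.14, 3.14, 3.14, 3.14].

## Interface

Orientations are given as a unit quaternion [x, y, z, w].
In Python, from workcell import manip gives the robot as it stands. The module is installed in compiled form; this text tells all that it offers.
- The arm moves only by the shell command python3 -m pendant 'ROWS' [FORCE]. ROWS is JSON, a list of rows, each a list of 3 entries, a list of its own where there are three numbers: the shift along the tool's x, y, z in mm, then the turn about the tool's z in degrees, then the opening, from 0 (shut) to 1 (fully open). In form: [[[x, y, z], roll, gripper], ...]. A call has 1 to 10 rows; each row shifts and turns the commanded pose from where the row before left it, along the tool's axes as they then stand; what a row does not reach is not made up. A row lasts 1/8 s, in which the tool goes at most 62.5 mm and 10.7 degrees, less where a joint would pass 70% of its speed; a pose out of reach is approached as far as the arm can. A call with a gripper value outside its range is refused whole. The fingers move at their own pace and stop on an object; FORCE is the grip in N (left out, the last holds). Time passes only in rows, so rows that do not move let the fingers close. It gives the time, the measured TCP pose, the force and the opening at its end, in the units of the state.
- manip.read_state(): the state, without advancing time (a new reading comes with each control period).
- manip.snapshot(name): name is "scene" or "top" or "wrist"; returns the picture (400x640x3 uint8, red, green, blue); there is no depth.
- manip.get_calibration(name): a dict with "intrinsics" (3x3 intrinsics, pixels), "distortion" ([k1, k2, p1, p2, k3] as OpenCV has them; the pictures are not rectified), "origin" and "attitude" of the camera in the world. Camera axes: x right, y down, z forward; pixel columns grow to the right and rows downward; lengths in m; the calibration is good to about 2 mm. A picture is of the moment at which its call begins: read the wrist's pose just before it. get_calibration takes no time and is no camera call; for the wrist camera it gives the pose at the moment of the call.
- manip.sign_off(): hands the job in, once; it reports no verdict.
The state is a dict: "clock": time; "joints": joint angles; "qvel": joint speeds; "joint_efforts": joint torques, N m; "tool_pos": TCP position; "eef_rot": TCP orientation; "force": force on the tool from outside, world axes, zero at the start; "moment": the same for the moment, N m; "width": finger opening in m.
Only numpy, scipy, OpenCV 4.12 (cv2) and the standard library are available. Lean on these libraries where they do the work, as an engineer would, in place of code of your own. Each camera call takes 0.05 s, during which the arm holds its last target.

## Task

Drop the plain pine block (the larger of the two plain ones) lengthwise into the pocket of the assembly jig's sprung carriage and swing the locking lever fully shut over it. Then lay the notched block lengthwise on the wooden bed rail, notch up, in line with the pine block, and push either of its ends squarely against the pine block with a steady force of about 10 N, so that the carriage's pointer stands between the two gauge ridges; leave the small offcut where it lies. Finish while still holding and pressing it like this: do not let go, someone will now screw the two together.

Things in the scene. Friction and masses are not known exactly. Their poses are not given: they have to be found in the camera images.
- jig: Jig fixed to the table: steel base plate 237 x 110 x 4 mm, wooden bed rail on its near half, sprung aluminium carriage on its far half. Origin: at table height, 115 mm from the plate's near end; x: pressing direction, along the rail towards the carriage; z up. Rail x = -115 to -2, y = -17 to 17, top z = 18 mm. Carriage from x = 0; end block x = 112 to 122, top z = 34. Two gauge ridges at y = -46
- slide (a joint): Travel of the sprung carriage along the jig's +x, in m: 0 = fully forward (rest), 0.020 = end stop. Springs push back with 3.2 N + 800 N/m x travel (10.4 N at 0.009). The small pointer on the carriage's side stands between the two gauge ridges for travels of 0.005 to 0.013
- pocket (a point): Centre of the pocket's floor (z = 9 mm; at jig x = 45.5 mm, y = 0 unloaded); moves with the carriage, axes as the jig's. Pocket 81 (x) x 51 (y) mm; front lip and sides 7 high, 5 thick; sides 20 high at x = 20 to 40; back wall 25 high from x = 40.5. The lip's top is 2 mm below the rail's: the notched block passes over it to meet the pine block's end, at x = -34.5 when that is fully back
- bed (a point): Point on the centre line of the bed rail's top surface (z = 18 mm), 40 mm on the near side of the jig's origin; axes as the jig's
- lever (a joint): Angle of the locking lever, in rad: 0 = shut (against its stop, the arm pointing along the jig's -y across the pine block's top, with 1.5 mm clearance), growing anticlockwise seen from above; about 1.57 = open, pointing along the jig's +x. Starts open (1.45 to 1.95). Light friction (about 0.04 N m), stays where it is left
- lever_knob (a point): Centre of the top of the lever's upright black round knob, 16 mm in diameter and 24 mm high (81.5 mm above the table; the arm's upper face is 57.5 mm above the table), 80 mm from the lever's pivot
- lever_pivot (a point): Pivot axis (vertical) of the lever, on the carriage: 30 mm in x and 46 mm in y from the pocket's centre, top of the hub; turns with the lever
- block_a: Pine block, 45 (x) x 75 (y) x 38 (z) mm, pale wood, plain; the larger of the two plain wooden blocks. Loose. Origin: centre of its underside, z up. In the pocket its 75 mm length (y) lies along the jig's x, either way round
- block_notched: Notched hardwood block, 40 (x) x 100 (y) x 31 (z) mm, with a notch across its top: only 16 mm high from y = -22 to +12 mm, full height at both ends (y = -50 to -22 and +12 to +50). Loose. Origin: centre of its underside, z up. On the bed its length (y) lies along the jig's x, either way round
- block_b: Small plain wooden offcut, 36 x 60 x 22 mm, not needed: leave it alone. Origin: centre of its underside
Things that resemble listed ones, but are neither listed nor needed, are in the scene too. Leave any green look-alike of the block_a alone.

How it is judged:
By the outcome, as a careful person would: the job done as asked, in the order asked, and still so for the second after the job is handed in, while the arm keeps its last pose, push and grip.
It also fails if it takes over 70 s, if anything falls off the work surface, if the arm or the gripper's body presses on something with over 40 N, if the wrist force passes 120 N, or if a joint passes its speed limit or range.

## Working session

There is one attempt and no reset: what is moved stays moved. The work goes in short steps, Python scripts to look and compute and a shell command to move; the robot and the scene stay as the last step left them, time stands still between calls to the robot, and variables do not carry over. Pictures are saved under pics/ and viewed, and the job is handed in when it is done.

```bash
mkdir -p pics; ls; python3 - <<'E'
from workcell import manip
import cv2,json
s=manip.read_state();print(s, manip.tip_reach)
for n in("scene","top","wrist"):
    c=manip.get_calibration(n);print(n,c)
    im=manip.snapshot(n);cv2.imwrite(f"pics/{n}0.png",im[:,:,::-1])
E
```

```text
pics
{'clock': 0.0, 'joints': array([-1.47150982e+00,  5.28449506e-01,  1.43388907e+00,  1.90675008e-05,
        1.18142741e+00, -1.78477625e-01]), 'qvel': array([-3.68074036e-04, -1.01429918e-03, -7.83899948e-04,  1.83814719e-03,
       -4.89690465e-05, -1.29960396e-03]), 'joint_efforts': array([-8.15218173e-04, -4.40042782e+01, -1.76596177e+01,  6.33046310e-02,
        5.81746758e-02, -1.67866492e-04]), 'tool_pos': array([ 0.17135355, -0.60030599,  0.22958608]), 'eef_rot': array([ 7.98184716e-01, -6.02411801e-01, -7.30893049e-04, -8.04184872e-04]), 'force': array([-0.19978479,  0.42662251,  0.49713272]), 'moment': array([-0.02128822,  0.00804299, -0.02756548]), 'width': 0.08720595530471083} 0.008
scene {'intrinsics': array([[364.64054446,   0.        , 317.60047751],
       [  0.        , 364.64054446, 198.18188516],
       [  0.        ,   0.        ,   1.        ]]), 'distortion': array([-0.02067964,  0.        ,  0.        ,  0.        ,  0.        ]), 'origin': array([ 0.21013843, -0.93461797,  0.41061729]), 'attitude': array([ 0.81248431, -0.17415973,  0.12135734, -0.54296411])}
top {'intrinsics': array([[421.52558408,   0.        , 315.22030204],
       [  0.        , 421.52558408, 199.85114726],
       [  0.        ,   0.        ,   1.        ]]), 'distortion': array([-0.00991164,  0.        ,  0.        ,  0.        ,  0.        ]), 'origin': array([ 0.44028319, -0.22413879,  0.93301228]), 'attitude': array([ 0.71042027, -0.70009344,  0.06026484, -0.03924736])}
wrist {'intrinsics': array([[323.65716735,   0.        , 326.24544709],
       [  0.        , 323.65716735, 191.26983637],
       [  0.        ,   0.        ,   1.        ]]), 'distortion': array([0.01890845, 0.        , 0.        , 0.        , 0.        ]), 'origin': array([ 0.23889123, -0.5806622 ,  0.38342096]), 'attitude': array([ 0.79161708, -0.5970244 , -0.07922589,  0.10308985])}
```

View pics/scene0.png

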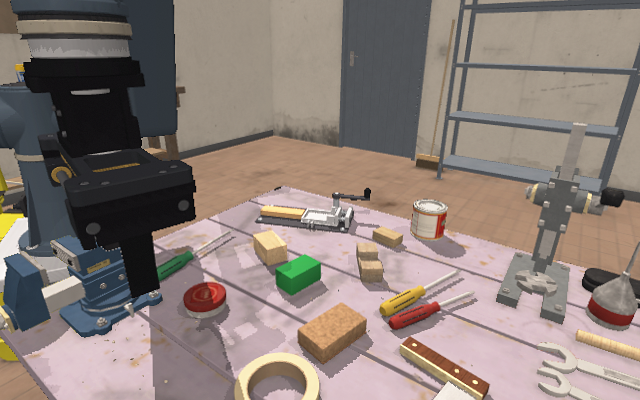

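View pics/top0.png

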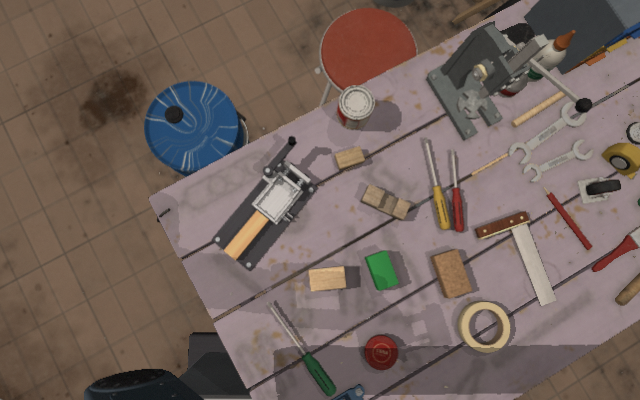

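View pics/wrist0.png

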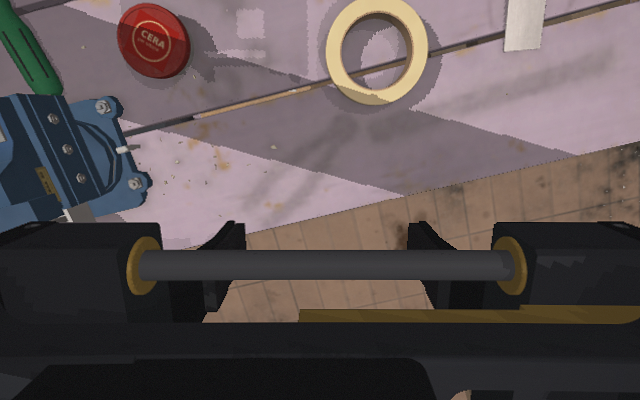

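The top view shows the pine candidates: the pale plain block at (327,278), the small offcut at (350,157), a green look-alike at (381,270), and a brown brick or cork block at (452,272). The notched block is at (386,202) and the jig is around (265,210). The pale block at (327,278) is the best match, so I'll crop in on it and build the helpers.

```bash
cat > h.py <<'E'
from workcell import manip
import cv2,numpy as np
from scipy.spatial.transform import Rotation as R
def cal(n):
    c=manip.get_calibration(n); return c
def ray(c,px):
    p=cv2.undistortPoints(np.array([[px]],float),c["intrinsics"],c["distortion"])[0,0]
    d=R.from_quat(c["attitude"]).apply([p[0],p[1],1]); return c["origin"],d
def atz(c,px,z):
    o,d=ray(c,px); return o+d*(z-o[2])/d[2]
def tri(obs):
    A=np.zeros((3,3));b=np.zeros(3)
    for c,px in obs:
        o,d=ray(c,px);d=d/np.linalg.norm(d);P=np.eye(3)-np.outer(d,d);A+=P;b+=P@o
    x=np.linalg.solve(A,b); return x,[np.linalg.norm(np.cross(ray(c,p)[1]/np.linalg.norm(ray(c,p)[1]),x-c["origin"])) for c,p in obs]
def proj(c,X):
    rv=R.from_quat(c["attitude"]).inv(); X=np.atleast_2d(X)
    return cv2.projectPoints(X,rv.as_rotvec(),rv.apply(-c["origin"]),c["intrinsics"],c["distortion"])[0][:,0]
def crop(im,x0,y0,x1,y1,s,name):
    cv2.imwrite("pics/"+name,cv2.resize(im[y0:y1,x0:x1],None,fx=s,fy=s,interpolation=cv2.INTER_CUBIC))
def jig2w(J,p): # J=(x,y,yaw)
    c,s=np.cos(J[2]),np.sin(J[2]);p=np.asarray(p,float);return np.array([J[0]+c*p[0]-s*p[1],J[1]+s*p[0]+c*p[1],p[2] if len(p)>2 else 0])
E
python3 - <<'E'
from h import *
t=cv2.imread("pics/top0.png");s=cv2.imread("pics/scene0.png")
crop(t,205,125,345,275,5.2 if 0 else 4,"t_jig.png")
crop(t,300,140,440,300,3.7,"t_blk.png")
crop(s,240,180,440,300,4,"s_all.png")
c=cal("top")
for p in[(0,0),(640,0),(0,400),(640,400)]:print(p,atz(c,p,0))
E
```

```text
(0, 0) [1.03639291 0.49864203 0.        ]
(640, 0) [ 1.08754134e+00 -1.05157722e+00 -1.11022302e-16]
(0, 400) [0.14424045 0.39515697 0.        ]
(640, 400) [ 0.14788642 -0.9585595   0.        ]
```

View pics/t_jig.png

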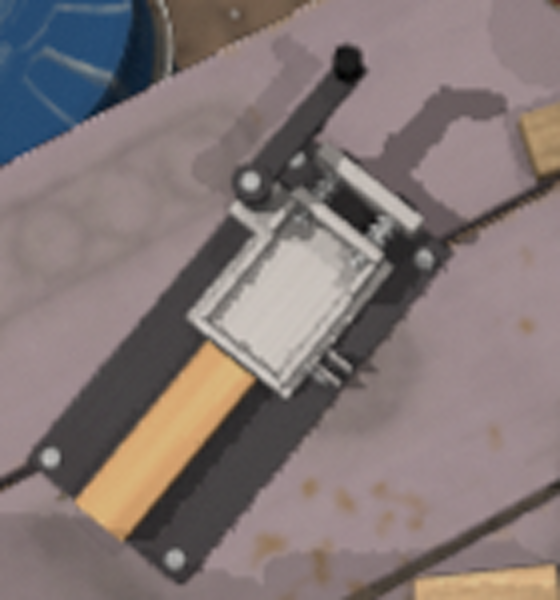

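View pics/t_blk.png

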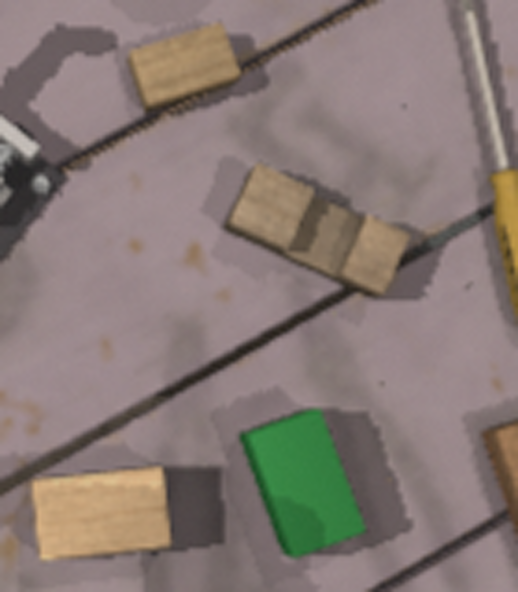

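View pics/s_all.png

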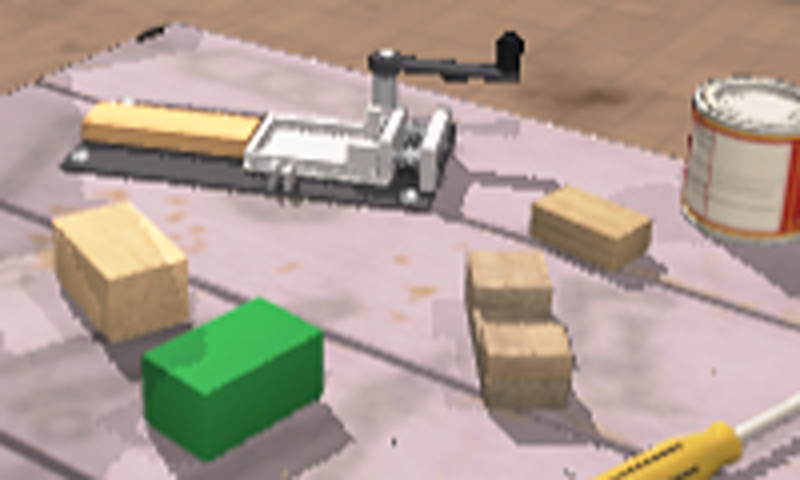

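```bash
cat > fit0.py <<'E'
from h import *
from scipy.optimize import least_squares
T=cal("top");S=cal("scene")
tj=lambda x,y:(205+x/4,125+y/4); tb=lambda x,y:(300+x/3.7,140+y/3.7); sc=lambda x,y:(240+x/4,180+y/4)
obs=[(T,tj(36,460),(-115,55,4)),(T,tj(182,583),(-115,-55,4)),(T,tj(76,500),(-115,17,18)),(T,tj(123,543),(-115,-17,18)),(T,tj(190,316),(0,30.5,16)),(T,tj(290,397),(0,-30.5,16)),
(T,tj(455,243),(122,-55,4)),(S,sc(63,163),(-115,-55,4)),(S,sc(432,208),(122,-55,4)),(S,sc(85,128),(-115,-17,18)),(S,sc(245,155),(0,-30.5,16)),(S,sc(270,113),(0,30.5,16))]
def res(J):
    r=[]
    for c,p,q in obs: r+=list(proj(c,jig2w(J,np.array(q)/1000))[0]-p)
    return np.array(r)
print(np.round(atz(T,tj(76,500),.018),3),np.round(atz(T,tj(230,360),.018),3))
o=least_squares(res,[.45,-.05,np.arctan2(.1,.1)],loss='soft_l1')
if np.linalg.norm(o.fun)>60:o=least_squares(res,[.45,-.05,-.8])
print(o.x,np.degrees(o.x[2]));print(np.round(res(o.x).reshape(-1,2),1))
A=[tb(33,480),tb(163,466),tb(170,548),tb(42,558)];As=[sc(53,215),sc(108,280),sc(187,262),sc(132,200)]
for p in A:print(np.round(atz(T,p,.038),4))
N=[tb(258,165),tb(410,235),tb(380,295),tb(228,228)]
for p in N:print("N",np.round(atz(T,p,.031),4))
# triangulated heights
for a,b in zip(A,[As[0],As[3],As[2],As[1]]):print("tri",np.round(tri([(T,a),(S,b)]),4) if 0 else tri([(T,a),(S,b)]))
print("knob",tri([(T,tj(347,62)),(S,sc(511,40))]))
print("hub",tri([(T,tj(250,182)),(S,sc(385,55))]))
E
python3 fit0.py
```

```text
[ 0.458 -0.056  0.018] [ 0.535 -0.136  0.018]
[ 0.53886752 -0.14067343 -0.65471632] -37.51248167157023
[[-1.9 -0.5]
 [ 0.7  0.3]
 [ 0.4  0.2]
 [ 0.9 -0.7]
 [ 1.3  0.8]
 [-2.  -2.2]
 [ 0.   0.9]
 [-0.5  0.4]
 [ 0.  -0.4]
 [-0.8 -1.9]
 [ 0.3 -1.2]
 [ 0.1 -0.2]]
[ 0.4193 -0.2387  0.038 ]
[ 0.428  -0.3125  0.038 ]
[ 0.3823 -0.3166  0.038 ]
[ 0.376  -0.2443  0.038 ]
N [ 0.604  -0.3688  0.031 ]
N [ 0.5639 -0.4584  0.031 ]
N [ 0.5282 -0.44    0.031 ]
N [ 0.5662 -0.3509  0.031 ]
tri (array([ 0.39926327, -0.23380923,  0.03082128]), [np.float64(0.020466563620760183), np.float64(0.020466563620760186)])
tri (array([ 0.41561052, -0.30543346,  0.07040902]), [np.float64(0.013401610774811343), np.float64(0.013401610774811439)])
tri (array([ 0.40204608, -0.3227674 ,  0.04547414]), [np.float64(0.020496157483353525), np.float64(0.020496157483353577)])
tri (array([ 0.38739692, -0.24971182, -0.00056367]), [np.float64(0.014821635025192147), np.float64(0.014821635025192036)])
knob (array([ 0.68771631, -0.19881667,  0.07649781]), [np.float64(0.0013106795218654518), np.float64(0.0013106795218654481)])
hub (array([ 0.62559746, -0.14786598,  0.05763676]), [np.float64(5.9395618856105646e-05), np.float64(5.9395618856345777e-05)])
```

```bash
cat >> h.py <<'E'
def st(pr=True):
    s=manip.read_state(); m=R.from_quat(s["eef_rot"]).as_matrix(); th=np.degrees(np.arctan2(m[1,0],m[0,0]))
    if pr: print("t%.2f pos %s yaw %.2f tilt %.2f F %s M %s w %.4f j %s"%(s["clock"],np.round(s["tool_pos"]*1e3,1),th,np.degrees(np.arccos(min(1,-m[2,2]))),np.round(s["force"],1),np.round(s["moment"],2),s["width"],np.round(np.degrees(s["joints"]))))
    return s,m,th
def go(x,y,z,yaw): # mm
    s,m,th=st(); d=np.array([x,y,z])-s["tool_pos"]*1e3; r=-(yaw-th); r=(r+180)%360-180
    print("tool shift",np.round(m.T@d,1),"|%.0f|"%np.linalg.norm(d),"roll %.1f"%r)
E
python3 -c "
from h import *
go(401.4,-278,200,6.8)"
python3 -m pendant '[[[-31,-38.5,4],0,1],[[-31,-38.5,4],0,1],[[-31,-38.5,4],0,1],[[-31,-38.5,4],0,1],[[-31,-38.5,4],0,1],[[-31,-38.5,4],0,1],[[-31,-38.5,4],0,1],[[-31,-38.5,4],0,1]]'
python3 -m pendant '[[[0,0,0],-10.1,1],[[0,0,0],-10.1,1],[[0,0,0],-10.1,1],[[0,0,0],-10.1,1],[[0,0,0],-10.1,1],[[0,0,0],-10.1,1],[[0,0,0],-10.1,1],[[0,0,0],-10.1,1],[[0,0,0],0,1]]'
python3 - <<'E'
from h import *
go(401.4,-278,60,6.8)
c=cal("wrist");im=manip.snapshot("wrist");cv2.imwrite("pics/w1.png",im[:,:,::-1])
import pickle;pickle.dump(c,open("w1.pkl","wb"))
im=manip.snapshot("top");cv2.imwrite("pics/t1.png",im[:,:,::-1])
E
```

```text
t0.15 pos [ 171.4 -600.5  229.8] yaw -74.09 tilt 0.10 F [0.1 0.3 0.2] M [-0.01  0.02 -0.03] w 0.0875 j [-84.  30.  82.   0.  68. -10.]
tool shift [-247.  -309.6   30.3] |397| roll -80.9
clock: 1.15
tool_pos: [0.4003, -0.2767, 0.1984]
eef_rot: [0.798, -0.603, 0.0, -0.0]
force: [1.1, -0.1, -0.2]
width: 0.0872
clock: 2.28
tool_pos: [0.3995, -0.2779, 0.1984]
eef_rot: [0.998, 0.058, -0.0, -0.0]
force: [0.0, 0.0, -0.0]
width: 0.0867
t2.27 pos [ 399.5 -277.9  198.4] yaw 6.60 tilt 0.02 F [ 0.  0. -0.] M [-0.07 -0.13 -0.01] w 0.0867 j [-48.  22. 104.   0.  54. -55.]
tool shift [  1.9   0.3 138.4] |138| roll -0.2
```

View pics/w1.png

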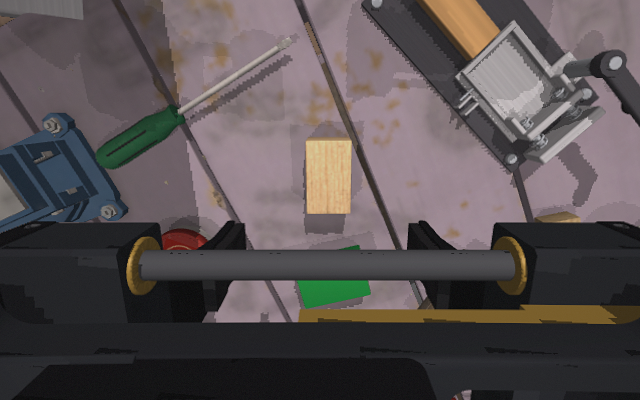

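```bash
python3 - <<'E'
from h import *
t=cv2.imread("pics/w1.png");crop(t,290,120,370,230,5,"w1b.png");crop(t,360,0,640,190,2.8,"w1j.png")
E
```

```text
(no output)
```

View pics/w1b.png

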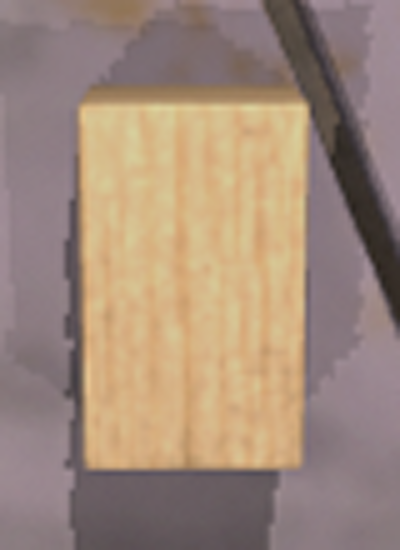

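View pics/w1j.png

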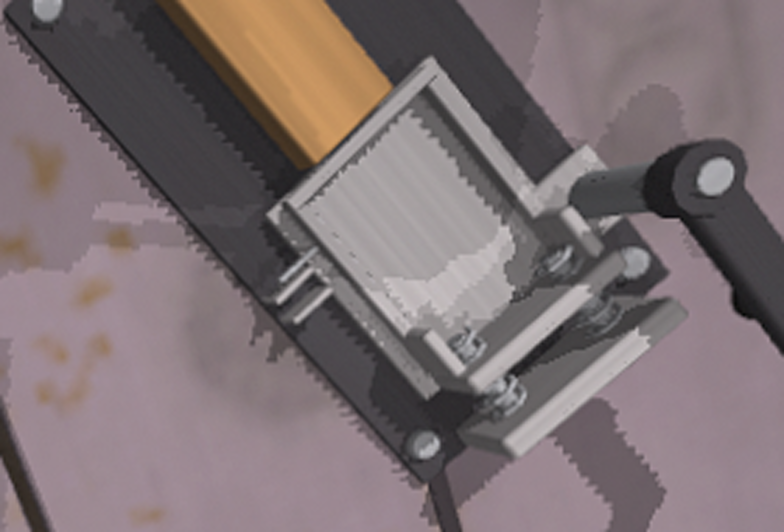

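```bash
cat > fit1.py <<'E'
exec(open("fit0.py").read().split("print(np.round(atz")[0])
import pickle
W=pickle.load(open("w1.pkl","rb"))
wb=lambda x,y:(290+x/5,120+y/5); wj=lambda x,y:(360+x/2.8,y/2.8)
B=[wb(78,104),wb(308,104),wb(302,468),wb(86,468)]
P=np.array([atz(W,p,.038) for p in B]);print(np.round(P*1e3,1),"centre",P.mean(0)*1e3)
d=(P[3]+P[2]-P[0]-P[1]);print("len",np.linalg.norm(d)/2,"yaw",np.degrees(np.arctan2(d[1],d[0])),"w",np.linalg.norm(P[1]-P[0]),np.linalg.norm(P[2]-P[3]))
As=[sc(53,215),sc(132,200),sc(187,262),sc(108,280)]
A=[tb(42,558),tb(33,480),tb(163,466),tb(170,548)]
w=[B[0],B[1],B[2],B[3]]
for i in range(4):print("tri WT",[tri([(W,w[i]),(T,A[i])])],"WS",tri([(W,w[i]),(S,As[i])]))
wo=[(W,wj(432,57),(0,30.5,16)),(W,wj(268,215),(0,-30.5,16)),(W,wj(392,92),(-2,17,18)),(W,wj(320,162),(-2,-17,18)),(W,wj(420,487),(122,-55,4))]
full=obs
for nm,ob in(("W",wo),("all",full+wo)):
    obs=ob;o=least_squares(res,[.539,-.141,-.654]);print(nm,o.x,np.degrees(o.x[2]));print(np.round(o.fun.reshape(-1,2),1).tolist())
E
python3 fit1.py
```

```text
[[ 375.2 -242.7   38. ]
 [ 419.2 -237.6   38. ]
 [ 428.  -311.    38. ]
 [ 384.1 -316.1   38. ]] centre [ 401.64879466 -276.87774706   38.        ]
len 0.07394855483269441 yaw -83.11779337576284 w 0.044334614451289084 0.044179705601714414
tri WT [(array([ 0.37440525, -0.244832  ,  0.01870725]), [np.float64(0.00022619281455763166), np.float64(0.0002261928145575377)])] WS (array([ 0.37564585, -0.24274572,  0.03874633]), [np.float64(0.0004200788717615711), np.float64(0.0004200788717615933)])
tri WT [(array([ 0.41941729, -0.23839899,  0.03325113]), [np.float64(0.0004084035907145753), np.float64(0.000408403590714594)])] WS (array([ 0.42070447, -0.23812376,  0.03608397]), [np.float64(0.00133229189344439), np.float64(0.0013322918934443918)])
tri WT [(array([ 0.42825537, -0.31274039,  0.03333546]), [np.float64(0.0003519689597631415), np.float64(0.000351968959762937)])] WS (array([ 0.42797194, -0.31211141,  0.03428253]), [np.float64(0.0004884724297380342), np.float64(0.000488472429738053)])
tri WT [(array([ 0.38319982, -0.31642473,  0.03771716]), [np.float64(0.0009458376708500291), np.float64(0.0009458376708499634)])] WS (array([ 0.38401137, -0.31669052,  0.03635215]), [np.float64(8.990816280028446e-05), np.float64(8.99081628002261e-05)])
W [ 0.53640286 -0.13833308 -0.66473901] -38.08673977471462
[[-2.1, 2.4], [4.9, -4.2], [0.2, -0.8], [-3.0, 2.2], [0.1, 0.1]]
all [ 0.53707921 -0.13912313 -0.6576681 ] -37.68160636871043
[[-2.7, 0.1], [-0.2, 1.1], [-0.5, 0.9], [0.0, 0.1], [0.6, 1.5], [-2.7, -1.4], [-0.6, 1.9], [-1.4, 0.2], [-1.0, -0.4], [-1.6, -2.0], [-0.6, -1.3], [-0.7, -0.3], [-1.7, 3.2], [5.6, -3.1], [0.6, 0.1], [-2.5, 3.3], [1.4, 0.6]]
```

The wrist view shows the plain pale block alone under the gripper, with its top corners at about (306,141) and (350,214). It measures about 74 x 44 mm and 36–38 mm high, so it's the right one. I'll descend and grip it.

```bash
python3 -m pendant '[[[2.2,-0.8,40],-0.3,1],[[0,0,50],0,1],[[0,0,50],0,1],[[0,0,30],0,1],[[0,0,8.4],0,1],[[0,0,0],0,1]]' 30
python3 -c "
from h import *
go(401.6,-276.9,20,6.9)"
python3 -m pendant '[[[0,0,0],0,0],[[0,0,0],0,0],[[0,0,0],0,0],[[0,0,0],0,0],[[0,0,0],0,0],[[0,0,0],0,0]]' 30
python3 -c "
from h import *
st()"
```

```text
clock: 3.12
tool_pos: [0.4018, -0.2772, 0.0202]
eef_rot: [0.998, 0.061, -0.0, -0.0]
force: [0.0, 0.9, 0.5]
width: 0.0873
t3.12 pos [ 401.8 -277.2   20.2] yaw 6.97 tilt 0.01 F [0.  0.9 0.5] M [ 0.05 -0.06 -0.01] w 0.0873 j [-48.  41. 110.   0.  29. -55.]
tool shift [-0.2 -0.3  0.2] |0| roll 0.1
clock: 3.88
tool_pos: [0.4017, -0.277, 0.0203]
eef_rot: [0.998, 0.061, 0.0, 0.0]
force: [0.1, 0.4, 2.4]
width: 0.0446
t3.88 pos [ 401.7 -277.    20.3] yaw 7.02 tilt 0.01 F [0.1 0.4 2.4] M [ 0.04 -0.05 -0.02] w 0.0446 j [-48.  41. 110.  -0.  29. -55.]
```

```bash
python3 -m pendant '[[[0,0,-20],0,0],[[0,0,-50],0,0],[[0,0,-50],0,0],[[0,0,-50],0,0],[[42,-3,0],0,0],[[42,-3,0],0,0],[[42,-3,0],0,0],[[42,-3,0],0,0],[[42,-3,0],0,0],[[42,-3,0],0,0]]'
python3 -m pendant '[[[0,0,0],-9.1,0],[[0,0,0],-9.1,0],[[0,0,0],-9.1,0],[[0,0,0],-9.1,0],[[0,0,0],-9.1,0],[[0,0,0],0,0],[[0,0,0],0,0]]'
python3 - <<'E'
from h import *
go(652,-228,190,52.3)
c=cal("wrist");im=manip.snapshot("wrist");cv2.imwrite("pics/w2.png",im[:,:,::-1])
import pickle;pickle.dump(c,open("w2.pkl","wb"))
E
```

```text
clock: 5.12
tool_pos: [0.6503, -0.2276, 0.1891]
eef_rot: [0.998, 0.061, -0.001, -0.0]
force: [0.2, 0.3, -1.3]
width: 0.0448
clock: 6.0
tool_pos: [0.6493, -0.2282, 0.1896]
eef_rot: [0.897, 0.441, -0.0, -0.0]
force: [0.3, 0.1, -1.6]
width: 0.0449
t6.00 pos [ 649.3 -228.2  189.6] yaw 52.38 tilt 0.07 F [ 0.3  0.1 -1.6] M [ 0.02 -0.14  0.04] w 0.0449 j [-29.  38.  74.   0.  68. -81.]
tool shift [ 1.8  2.1 -0.4] |3| roll 0.1
```

View pics/w2.png

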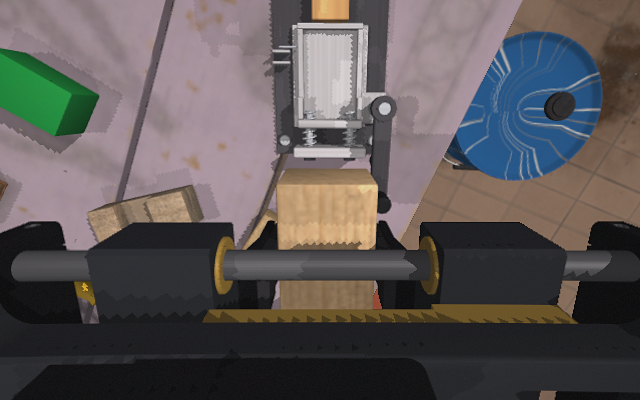

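```bash
python3 - <<'E'
from h import *
t=cv2.imread("pics/w2.png");crop(t,255,0,415,215,2.7*1,"w2j.png");crop(t,265,0,405,170,4.2 if 0 else 3.5,"w2k.png")
E
```

```text
(no output)
```

View pics/w2k.png

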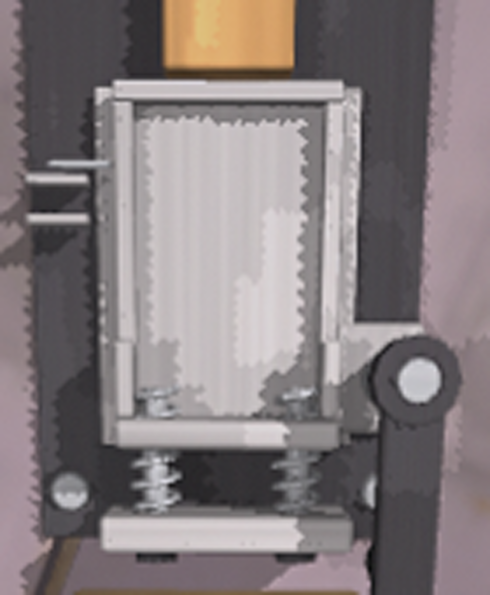

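```bash
cat > fit2.py <<'E'
exec(open("fit0.py").read().split("print(np.round(atz")[0])
import pickle
W=pickle.load(open("w2.pkl","rb"))
k=lambda x,y:(265+x/3.5,y/3.5)
wo=[(W,k(113,81),(0,-30.5,16)),(W,k(343,81),(0,30.5,16)),(W,k(133,103),(5,-25.5,16)),(W,k(323,103),(5,25.5,16)),(W,k(164,67),(-2,-17,18)),(W,k(295,67),(-2,17,18)),(W,k(40,537),(122,-55,4)),(W,k(117,420),(86,-30.5,34)),(W,k(344,420),(86,30.5,34))]
full=[o for i,o in enumerate(obs) if i not in(0,4,5)]
for nm,ob in(("W",wo),("all",full+wo)):
    obs=ob;o=least_squares(res,[.539,-.141,-.654],loss='soft_l1');print(nm,o.x,np.degrees(o.x[2]));print(np.round(res(o.x).reshape(-1,2),1).tolist())
    print("pocket",jig2w(o.x,(.0455,0,0)),"hub",jig2w(o.x,(.0755,.046,0)))
hub=atz(W,k(420,380),.0575);print("hub",hub); 
T_=T;print("hub tri",tri([(W,k(420,380)),(T,tj(250,182)),(S,sc(385,55))]))
for z in(.0815,):
  kn=atz(W,(383,202),z);print("knob",kn,np.degrees(np.arctan2(*(kn-hub)[1::-1])),np.linalg.norm((kn-hub)[:2]))
print("block end tri check")
E
python3 fit2.py
```

```text
W [ 0.53817414 -0.13721971 -0.65743885] -37.6684716612216
[[-0.2, -0.3], [0.7, -0.3], [-0.3, -0.6], [0.8, -0.5], [-0.1, 0.7], [-0.1, 0.8], [1.0, 0.4], [-0.9, -0.0], [-0.4, 0.1]]
pocket [ 0.57419012 -0.16502437  0.        ] hub [ 0.62604713 -0.14694536  0.        ]
all [ 0.53825176 -0.1375299  -0.65256338] -37.389127439278504
[[-0.6, 0.6], [-1.0, 0.5], [-0.5, -0.3], [-1.4, 1.1], [-1.1, 0.0], [-0.8, -0.9], [-1.4, -2.2], [-0.3, -1.6], [-0.6, -0.6], [-0.4, 0.2], [0.5, -0.1], [-0.5, -0.1], [0.6, -0.4], [-0.4, 1.1], [-0.4, 1.0], [1.4, 0.9], [-0.7, 0.4], [-0.2, 0.2]]
pocket [ 0.57440287 -0.16515864  0.        ] hub [ 0.62617112 -0.14682702  0.        ]
hub [ 0.62633461 -0.14649751  0.0575    ]
hub tri (array([ 0.62600497, -0.14715205,  0.05731247]), [np.float64(0.0007539201912461564), np.float64(0.0007584618366453849), np.float64(3.273173185341121e-05)])
knob [ 0.68522619 -0.19473863  0.0815    ] -39.32266686026911 0.07612768399972356
block end tri check
```

View pics/w2j.png

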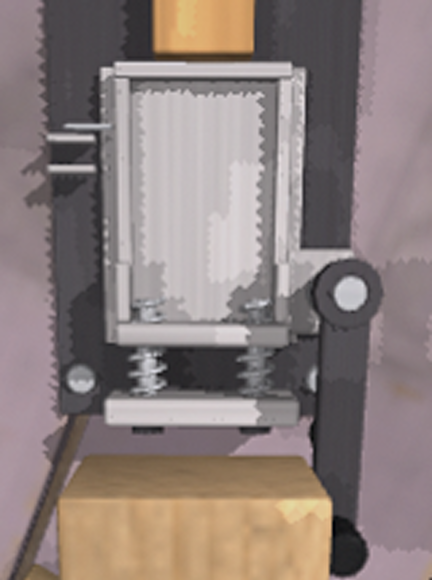

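```bash
python3 -c "
from h import *
go(575.1,-165.7,189.6,52.4)"
```

```text
t6.05 pos [ 649.4 -228.2  189.8] yaw 52.42 tilt 0.04 F [ 0.4 -0.1 -1.3] M [ 0.03 -0.11  0.02] w 0.0449 j [-29.  38.  74.   0.  68. -81.]
tool shift [  4.2 -97.    0.2] |97| roll 0.0
```

```bash
python3 -m pendant '[[[2,-48,0],0,0],[[2.2,-49,0],0,0],[[0,0,40],0,0],[[0,0,40],0,0],[[0,0,30],0,0],[[0,0,0],0,0],[[0,0,0],0,0]]'
python3 - <<'E'
from h import *
go(575.1,-165.7,40,52.4)
for n in("wrist","scene"):
    im=manip.snapshot(n)[:,:,::-1];cv2.imwrite(f"pics/{n}3.png",im)
t=cv2.imread("pics/scene3.png");crop(t,240,150,380,250,5,"s3c.png")
E
```

```text
clock: 6.92
tool_pos: [0.5761, -0.1664, 0.0811]
eef_rot: [0.897, 0.442, 0.001, 0.001]
force: [-0.2, 0.6, -1.2]
width: 0.0446
t6.92 pos [ 576.1 -166.4   81.1] yaw 52.49 tilt 0.11 F [-0.2  0.6 -1.2] M [-0.02 -0.13 -0.  ] w 0.0446 j [-27.  40.  93.   0.  48. -79.]
tool shift [-0.  -1.3 41.1] |41| roll 0.1
```

View pics/wrist3.png

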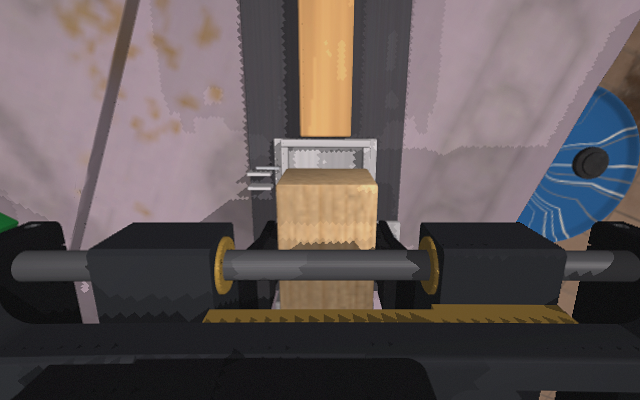

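View pics/s3c.png

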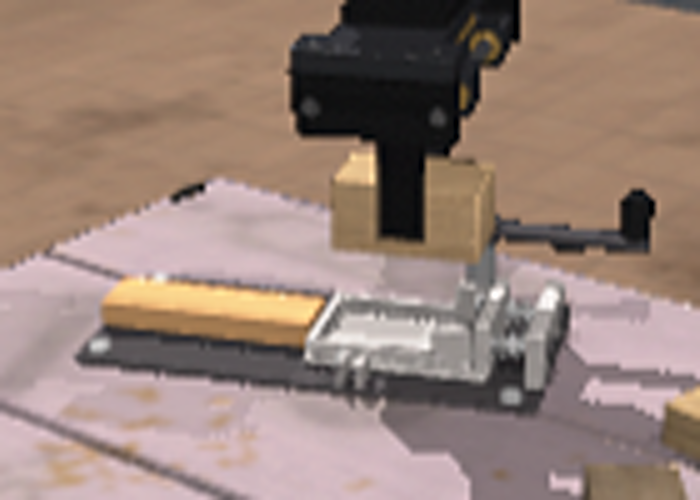

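The scene shows the block hanging level above the pocket, and the wrist view has it centred between the side walls. I'll lower it.

```bash
python3 -m pendant '[[[0,-1,20],0,0],[[0,0,16],0,0],[[0,0,10],0,0],[[0,0,3],0,0],[[0,0,0],0,0]]'
python3 -c "
from h import *
go(575.1,-165.7,29.3,52.4)"
```

```text
clock: 7.65
tool_pos: [0.5746, -0.1654, 0.0311]
eef_rot: [0.897, 0.442, 0.0, 0.0]
force: [-0.5, -0.0, -1.4]
width: 0.0447
t7.65 pos [ 574.6 -165.4   31.1] yaw 52.52 tilt 0.01 F [-0.5 -0.  -1.4] M [ 0.07 -0.18 -0.04] w 0.0447 j [-27.  44.  94.   0.  42. -79.]
tool shift [0.1 0.6 1.8] |2| roll 0.1
```

```bash
python3 -m pendant '[[[0,0.5,1.5],0,0],[[0,0,0],0,0],[[0,0,0],0,0.7],[[0,0,0],0,0.7],[[0,0,0],0,0.7],[[0,0,-25],0,0.7],[[0,0,-50],0,0.7],[[0,0,-50],0,0.7],[[0,0,0],0,0.7]]'
python3 - <<'E'
from h import *
go(575.1,-165.7,29.3,52.4)
for n in("wrist","scene"):
    c=cal(n);im=manip.snapshot(n)[:,:,::-1];cv2.imwrite(f"pics/{n}4.png",im)
t=cv2.imread("pics/scene4.png");crop(t,240,150,380,250,5,"s4c.png")
E
```

```text
clock: 8.78
tool_pos: [0.5777, -0.167, 0.1592]
eef_rot: [0.897, 0.442, 0.003, 0.004]
force: [0.3, 0.6, -0.7]
width: 0.0609
t8.78 pos [ 577.7 -167.   159.2] yaw 52.53 tilt 0.58 F [ 0.3  0.6 -0.7] M [ 0.02 -0.16 -0.02] w 0.0609 j [-27.  33.  90.   0.  56. -79.]
tool shift [ -0.8  -4.2 129.9] |130| roll 0.1
```

View pics/wrist4.png

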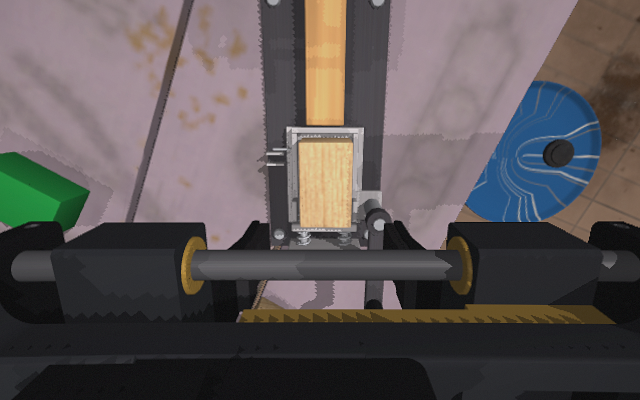

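View pics/s4c.png

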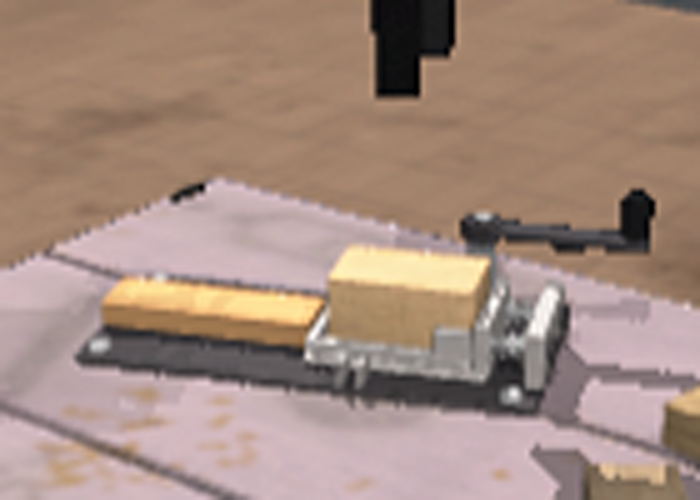

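```bash
python3 -c "
from h import *
go(687.6,-198.1,120,50.3)"
```

```text
t8.88 pos [ 574.7 -165.6  155.1] yaw 52.52 tilt 0.04 F [ 0.2 -0.7 -0.1] M [ 0.01 -0.15  0.03] w 0.0609 j [-27.  34.  90.  -0.  56. -79.]
tool shift [ 42.9 109.3  35.2] |123| roll 2.2
```

```bash
python3 -m pendant '[[[14.3,36.4,0],0,0.45],[[14.3,36.4,0],0,0.45],[[14.3,36.5,0],0,0.45],[[0,0,20],2.2,0.45],[[0,0,15],0,0.45],[[0,0,0],0,0.45]]'
python3 - <<'E'
from h import *
go(687.6,-198.1,70,50.3)
for n in("wrist","scene","top"):
    c=cal(n);im=manip.snapshot(n)[:,:,::-1];cv2.imwrite(f"pics/{n}5.png",im)
crop(cv2.imread("pics/wrist5.png"),230,120,470,320,3,"w5c.png")
crop(cv2.imread("pics/scene5.png"),280,140,400,240,5,"s5c.png")
E
```

```text
clock: 9.62
tool_pos: [0.6852, -0.1971, 0.1161]
eef_rot: [0.905, 0.425, -0.002, -0.003]
force: [-0.2, -0.2, 0.2]
width: 0.039
t9.62 pos [ 685.2 -197.1  116.1] yaw 50.34 tilt 0.42 F [-0.2 -0.2  0.2] M [ 0.07 -0.11  0.07] w 0.0390 j [-25.  44.  73.  -0.  63. -75.]
tool shift [ 0.9  2.9 46.1] |46| roll 0.0
```

View pics/w5c.png

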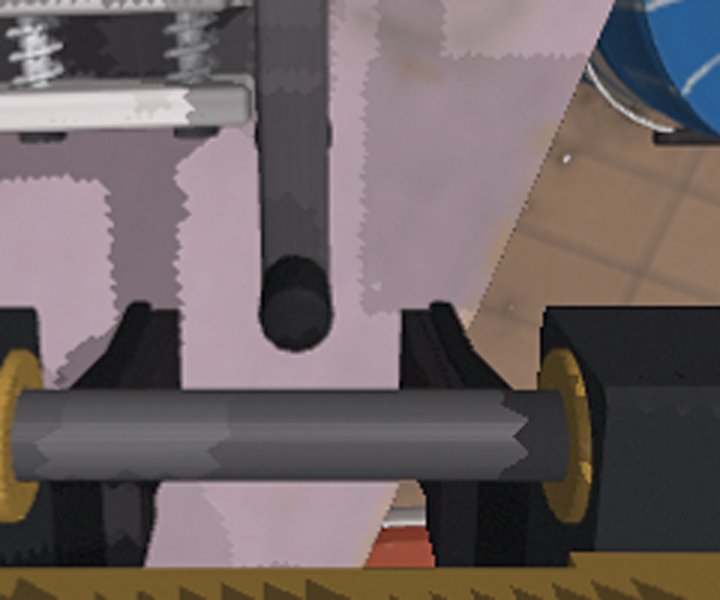

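View pics/s5c.png

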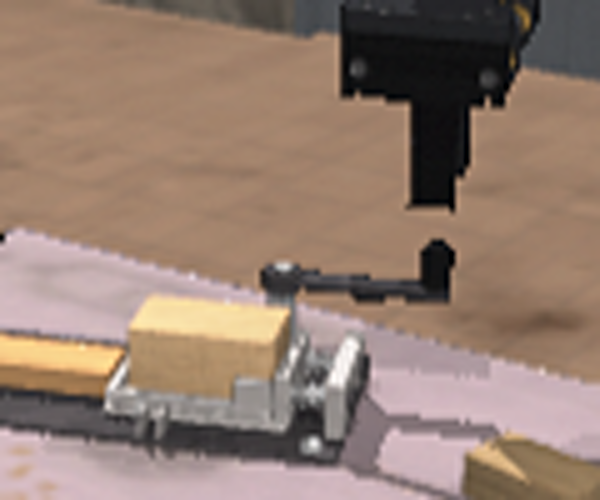

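```bash
python3 - <<'E'
from h import *
go(687.6,-198.1,70,50.3)
c=cal("wrist");p=atz(c,(230+297/3,120+318/3),.0815);print(p)
h=np.array([.6261,-.1469]);d=p[:2]-h;print(np.linalg.norm(d),np.degrees(np.arctan2(d[1],d[0])))
E
```

```text
t9.78 pos [ 687.5 -198.2  119.8] yaw 50.33 tilt 0.01 F [ 0.1  0.3 -0.3] M [ 0.04 -0.17 -0.02] w 0.0392 j [-25.  44.  73.  -0.  63. -75.]
tool shift [ 0.1 -0.  49.8] |50| roll 0.0
[ 0.69144264 -0.19834974  0.0815    ]
0.08316691524506657 -38.216322244230746
```

```bash
python3 -m pendant '[[[0.5,1,25],0,0.45],[[0,0,20],0,0.45],[[0,0,5],0,0.28],[[0,0,0],0,0.28],[[-12.5,0,0],9,0.28],[[-12.5,0,0],9,0.28],[[-12.5,0,0],9,0.28],[[0,0,0],0,0.28]]'
python3 - <<'E'
from h import *
h=np.array([626.1,-146.9])
s,m,th=st();d=s["tool_pos"][:2]*1e3-h;a=np.arctan2(d[1],d[0]);print("r",np.linalg.norm(d),"phi",np.degrees(a),"want yaw",np.degrees(a)+90)
E
```

```text
clock: 10.78
tool_pos: [0.6609, -0.2238, 0.0708]
eef_rot: [0.979, 0.203, 0.001, 0.001]
force: [-0.3, 0.3, 0.5]
width: 0.0245
t10.78 pos [ 660.9 -223.8   70.8] yaw 23.37 tilt 0.09 F [-0.3  0.3  0.5] M [ 0.06 -0.16 -0.01] w 0.0245 j [-28.  46.  77.  -0.  56. -51.]
r 84.39939163299955 phi -65.63255820736785 want yaw 24.36744179263215
```

```bash
python3 -m pendant '[[[-12.5,-2,0],9,0.28],[[-12.5,-2,0],9,0.28],[[-12.5,-1.2,0],9,0.28],[[-12.5,-1.2,0],9,0.28],[[-12.5,-1.2,0],9,0.28],[[-12.5,-1,0],9,0.28],[[0,0,0],0,0.28]]'
python3 - <<'E'
from h import *
h=np.array([626.1,-146.9])
s,m,th=st();d=s["tool_pos"][:2]*1e3-h;a=np.arctan2(d[1],d[0]);print("r",np.linalg.norm(d),"phi",np.degrees(a),"want yaw",np.degrees(a)+90)
im=manip.snapshot("wrist")[:,:,::-1];cv2.imwrite("pics/w6.png",im)
E
```

```text
clock: 11.65
tool_pos: [0.5879, -0.2154, 0.0703]
eef_rot: [0.965, -0.263, 0.0, 0.0]
force: [-0.6, 0.6, 0.6]
width: 0.0245
t11.65 pos [ 587.9 -215.4   70.3] yaw -30.44 tilt 0.03 F [-0.6  0.6  0.6] M [-0.06 -0.06  0.01] w 0.0245 j [-30.  42.  89.   0.  49.   0.]
r 78.39944297604748 phi -119.1240284599551 want yaw -29.1240284599551
```

View pics/w6.png

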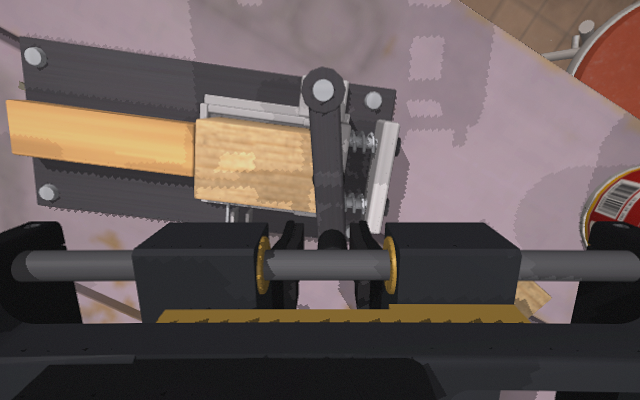

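```bash
python3 -m pendant '[[[-10,0,0],7,0.28],[[-3,0,0],0,0.28],[[0,0,0],0,0.28]]'; python3 -m pendant '[[[-2,0,0],0,0.28],[[0,0,0],0,0.28]]'
python3 - <<'E'
from h import *
h=np.array([626.1,-146.9])
s,m,th=st();d=s["tool_pos"][:2]*1e3-h;a=np.arctan2(d[1],d[0]);print("r",np.linalg.norm(d),"phi",np.degrees(a),"Ftool",m.T@s["force"])
im=manip.snapshot("wrist")[:,:,::-1];cv2.imwrite("pics/w7.png",im);crop(im,200,60,440,260,3,"w7c.png")
E
```

```text
clock: 12.08
tool_pos: [0.5773, -0.2089, 0.0698]
eef_rot: [0.947, -0.321, 0.0, 0.0]
force: [0.7, 0.5, 0.6]
width: 0.0241
clock: 12.32
tool_pos: [0.5754, -0.2076, 0.0697]
eef_rot: [0.947, -0.323, 0.0, 0.0]
force: [0.2, 0.1, 0.8]
width: 0.0247
t12.32 pos [ 575.4 -207.6   69.7] yaw -37.64 tilt 0.02 F [0.2 0.1 0.8] M [-0.08 -0.12 -0.04] w 0.0247 j [-30.  41.  91.   0.  48.   7.]
r 79.09691128344903 phi -129.8240974109726 Ftool [ 0.07822332 -0.18455273 -0.78325369]
```

View pics/w7c.png

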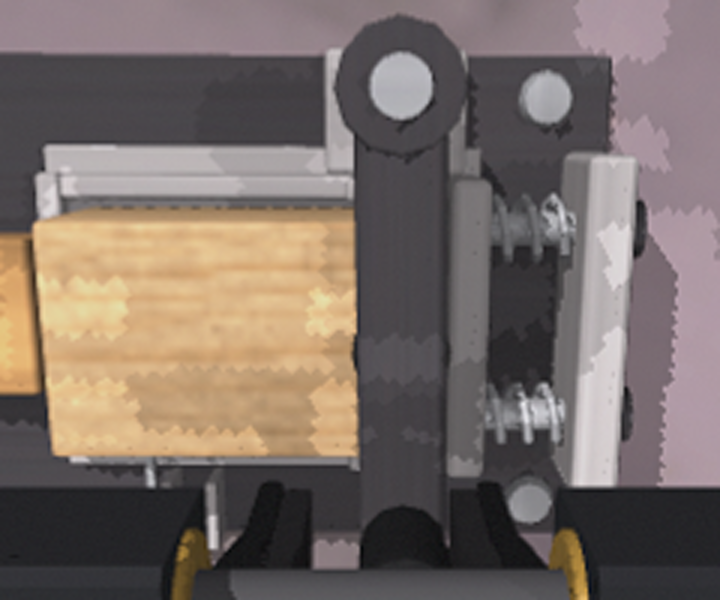

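The lever lies across the block nearly square to the jig, from hub (333,88) down to the knob (333,232). No stop force yet, so I'll nudge it on.

```bash
for i in 1 ; do python3 -m pendant '[[[-2,0,0],0,0.28],[[0,0,0],0,0.28]]'; python3 -c "from h import *;s,m,t=st();print(m.T@s['force'])";done; python3 -m pendant '[[[-1.5,0,0],0,0.28],[[0,0,0],0,0.28]]'; python3 -c "from h import *;s,m,t=st();print(m.T@s['force'])"
```

```text
clock: 12.62
tool_pos: [0.5744, -0.2069, 0.0697]
eef_rot: [0.946, -0.323, 0.001, 0.0]
force: [1.6, -1.9, -1.9]
width: 0.0246
t12.62 pos [ 574.4 -206.9   69.7] yaw -37.67 tilt 0.12 F [ 1.6 -1.9 -1.9] M [-0.3  -0.34  0.  ] w 0.0246 j [-30.  41.  91.  -0.  47.   7.]
[2.45190741 0.529378   1.87266609]
clock: 12.88
tool_pos: [0.5743, -0.2068, 0.0698]
eef_rot: [0.946, -0.323, 0.002, 0.001]
force: [4.3, -3.3, -4.1]
width: 0.0242
t12.88 pos [ 574.3 -206.8   69.8] yaw -37.68 tilt 0.28 F [ 4.3 -3.3 -4.1] M [-0.62 -0.73  0.01] w 0.0242 j [-30.  41.  91.  -0.  47.   7.]
[5.41523385 0.0286279  4.13623834]
```

```bash
python3 -m pendant '[[[4,0,0],0,0.28],[[0,0,0],0,0.42],[[0,0,0],0,0.42],[[0,0,-30],0,0.42],[[0,0,-45],0,0.8],[[0,0,-45],0,1],[[0,0,0],0,1]]'
python3 -c "
from h import *
go(565.6,-404.5,190,-23.7)"
```

```text
clock: 13.75
tool_pos: [0.5777, -0.2088, 0.1938]
eef_rot: [0.946, -0.323, 0.004, 0.001]
force: [-0.2, 0.1, -0.2]
width: 0.0593
t13.75 pos [ 577.7 -208.8  193.8] yaw -37.67 tilt 0.47 F [-0.2  0.1 -0.2] M [-0.   -0.09  0.01] w 0.0593 j [-30.  32.  86.   0.  62.   7.]
tool shift [110.  162.3   4.5] |196| roll -14.0
```

```bash
python3 -c "
from h import *
im=manip.snapshot('wrist')[:,:,::-1];cv2.imwrite('pics/w8.png',im)
im=manip.snapshot('scene')[:,:,::-1];cv2.imwrite('pics/s8.png',im);crop(im,240,150,380,250,5,'s8c.png')"
python3 -m pendant '[[[27.5,40.5,0],0,1],[[27.5,40.5,0],0,1],[[27.5,40.5,0],0,1],[[27.5,40.5,0],0,1],[[0,0,0],-7,1],[[0,0,0],-7,1],[[0,0,0],0,1],[[0,0,0],0,1]]'
python3 - <<'E'
from h import *
st()
import pickle
c=cal("wrist");pickle.dump(c,open("w9.pkl","wb"))
im=manip.snapshot("wrist")[:,:,::-1];cv2.imwrite("pics/w9.png",im);crop(im,260,110,400,250,5,"w9c.png")
E
```

```text
clock: 14.85
tool_pos: [0.5631, -0.4026, 0.1882]
eef_rot: [0.979, -0.206, -0.001, -0.001]
force: [-0.6, -0.1, 0.1]
width: 0.0871
t14.85 pos [ 563.1 -402.6  188.2] yaw -23.77 tilt 0.16 F [-0.6 -0.1  0.1] M [-0.07 -0.    0.06] w 0.0871 j [-45.  38.  74.   0.  68. -21.]
```

View pics/w8.png

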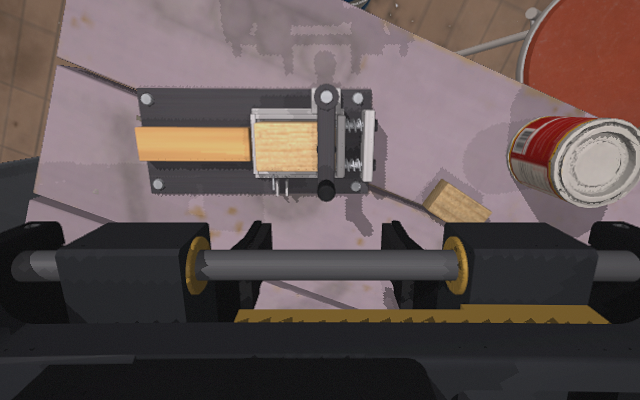

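View pics/s8c.png

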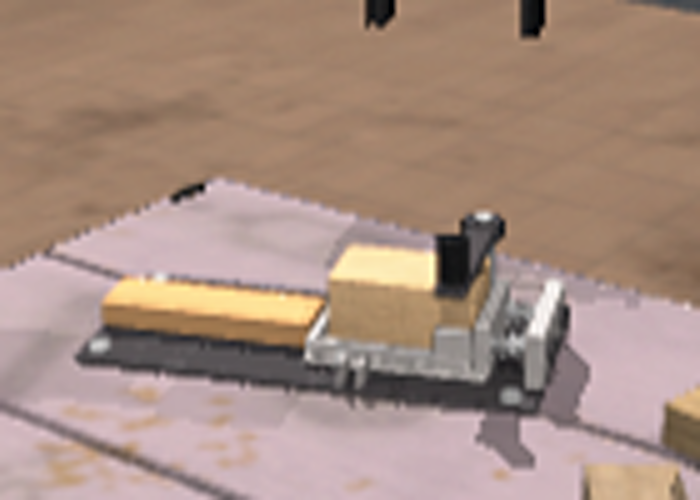

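View pics/w9c.png

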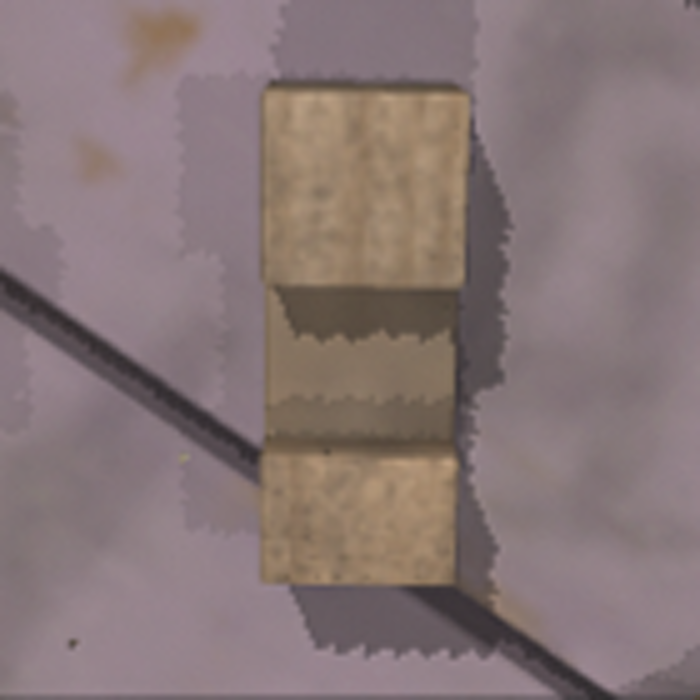

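The wrist picture has the lever square across the pine block, hub (326,97) to knob (325,190). The close crop shows the notched block notch up, with its long end at the top, (263,88) to (468,286) in the crop.

```bash
python3 - <<'E'
from h import *
import pickle
W=pickle.load(open("w9.pkl","rb"));T=cal("top");S=cal("scene")
k=lambda x,y:(260+x/5,110+y/5)
C=[k(263,90),k(468,92),k(457,584),k(262,584)]
P=np.array([atz(W,p,.031) for p in C])*1e3;print(np.round(P,1))
e1=(P[0]+P[1])/2;e2=(P[2]+P[3])/2;u=(e1-e2);L=np.linalg.norm(u);u/=L
print("L",L,"w",np.linalg.norm(P[0]-P[1]),np.linalg.norm(P[2]-P[3]),"yaw",np.degrees(np.arctan2(u[1],u[0])))
ctr=(e1+e2)/2;print("ctr",ctr,"grip",ctr+24*u)
tb=lambda x,y:(300+x/3.7,140+y/3.7)
for a,b in zip(C,[tb(228,222),tb(258,165),tb(410,235),tb(380,295)]):print(tri([(W,a),(T,b)])[0])
sc=lambda x,y:(240+x/4,180+y/4)
for a,b in zip(C,[sc(468,258),sc(545,251),sc(571,350),sc(492,355)]):print("WS",tri([(W,a),(S,b)])[0])
g=ctr+24*u
go(g[0],g[1],11.5,np.degrees(np.arctan2(u[1],u[0]))-90)
E
```

```text
[[ 570.6 -351.3   31. ]
 [ 605.9 -367.2   31. ]
 [ 565.9 -457.8   31. ]
 [ 529.4 -441.8   31. ]]
L 99.25940723859338 w 38.7259501729013 39.917201829244334 yaw 65.85138241314918
ctr [ 567.93903888 -404.50345376   31.        ] grip [ 577.75755616 -382.60375699   31.        ]
[ 0.57032783 -0.35143627  0.02728632]
[ 0.60568462 -0.36880479  0.02463255]
[ 0.56512058 -0.46075631  0.02273886]
[ 0.52869609 -0.44149135  0.02890551]
WS [ 0.57070165 -0.35186955  0.02464563]
WS [ 0.60720471 -0.36815906  0.02891751]
WS [ 0.56566293 -0.45743248  0.03143312]
WS [ 0.52993996 -0.44284903  0.02951684]
t14.90 pos [ 563.3 -402.7  188.6] yaw -23.75 tilt 0.11 F [-0.5  0.3 -0.4] M [-0.05 -0.09  0.05] w 0.0868 j [-45.  38.  74.   0.  68. -21.]
tool shift [  5.4 -24.1 177.1] |179| roll 0.4
```

```bash
python3 -m pendant '[[[5.4,-24,40],0.4,1],[[0,0,50],0,1],[[0,0,45],0,1],[[0,0,30],0,1],[[0,0,11],0,1],[[0,0,0],0,1]]' 40
python3 -c "
from h import *
go(577.8,-382.6,12,-24.15)"
python3 -m pendant '[[[0,0,0],0,0],[[0,0,0],0,0],[[0,0,0],0,0],[[0,0,0],0,0],[[0,0,0],0,0],[[0,0,0],0,0]]' 40
python3 -m pendant '[[[0,0,-20],0,0],[[0,0,-50],0,0],[[0,0,-50],0,0],[[0,0,-40],0,0],[[0,0,0],0,0]]' 
python3 -c "
from h import *
J=(538.2,-137.3,np.radians(-37.6))
p=jig2w(J,(-30,0,0));go(p[0],p[1],170,52.4)"
```

```text
clock: 15.65
tool_pos: [0.5782, -0.3833, 0.0133]
eef_rot: [0.978, -0.209, -0.0, -0.0]
force: [-0.8, -1.0, -0.1]
width: 0.087
t15.65 pos [ 578.2 -383.3   13.3] yaw -24.09 tilt 0.04 F [-0.8 -1.  -0.1] M [-0.03 -0.08  0.  ] w 0.0870 j [-43.  51.  79.  -0.  51. -19.]
tool shift [-0.7 -0.5  1.4] |2| roll 0.1
clock: 16.4
tool_pos: [0.5781, -0.3835, 0.0137]
eef_rot: [0.978, -0.209, -0.0, -0.0]
force: [-0.1, 0.1, 0.5]
width: 0.0396
clock: 17.02
tool_pos: [0.5805, -0.3854, 0.1794]
eef_rot: [0.978, -0.209, 0.005, 0.003]
force: [-0.2, -0.2, -1.9]
width: 0.0399
t17.02 pos [ 580.5 -385.4  179.4] yaw -24.08 tilt 0.60 F [-0.2 -0.2 -1.9] M [-0.01 -0.02 -0.04] w 0.0399 j [-43.  39.  74.   0.  67. -19.]
tool shift [-169.1 -216.3    7. ] |275| roll -76.5
```

```bash
python3 -m pendant '[[[-36,-38,0],0,0],[[-36,-38,0],0,0],[[-36,-38,0],0,0],[[-36,-38,0],0,0],[[-36,-38,0],0,0],[[-36,-38,0],0,0]]'
python3 -m pendant '[[[0,0,0],-9.5,0],[[0,0,0],-9.5,0],[[0,0,0],-9.5,0],[[0,0,0],-9.5,0],[[0,0,0],-9.5,0],[[0,0,0],-9.5,0],[[0,0,0],-9.5,0],[[0,0,0],-10,0],[[0,0,0],0,0],[[0,0,0],0,0]]'
python3 - <<'E'
from h import *
J=(538.2,-137.3,np.radians(-37.6))
p=jig2w(J,(-78,0,0));go(p[0],p[1],60,52.4)
c=cal("wrist");im=manip.snapshot("wrist")[:,:,::-1];cv2.imwrite("pics/w10.png",im)
E
```

```text
clock: 17.77
tool_pos: [0.4724, -0.0853, 0.1727]
eef_rot: [0.978, -0.209, -0.001, -0.0]
force: [1.6, 0.1, -1.1]
width: 0.0394
clock: 19.02
tool_pos: [0.4736, -0.087, 0.1732]
eef_rot: [0.898, 0.44, -0.0, -0.001]
force: [0.3, 0.4, -2.1]
width: 0.0396
t19.02 pos [473.6 -87.  173.2] yaw 52.27 tilt 0.08 F [ 0.3  0.4 -2.1] M [ 0.05 -0.12 -0.05] w 0.0396 j [-24.  24. 106.   0.  50. -76.]
tool shift [ -0.4   4.1 113.2] |113| roll -0.1
```

View pics/w10.png

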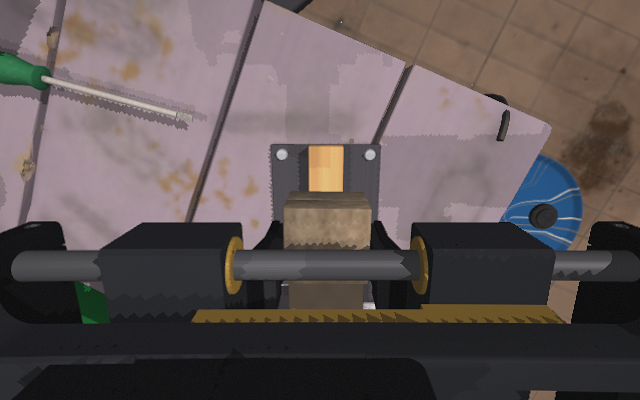

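```bash
python3 -m pendant '[[[-0.4,4,40],0,0],[[0,0,40],0,0],[[0,0,33],0,0],[[0,0,0],0,0],[[0,0,0],0,0]]'
python3 - <<'E'
from h import *
J=(538.2,-137.3,np.radians(-37.6))
p=jig2w(J,(-78,0,0));go(p[0],p[1],32,52.4)
for n in("wrist","scene","top"):
    im=manip.snapshot(n)[:,:,::-1];cv2.imwrite(f"pics/{n}11.png",im)
crop(cv2.imread("pics/scene11.png"),240,170,380,250,5,"s11c.png")
crop(cv2.imread("pics/wrist11.png"),220,100,440,300,3,"w11c.png")
crop(cv2.imread("pics/top11.png"),205,125,345,275,4,"t11c.png")
E
```

```text
clock: 19.7
tool_pos: [0.4776, -0.0902, 0.0614]
eef_rot: [0.897, 0.441, 0.0, 0.0]
force: [0.5, -0.3, -1.0]
width: 0.0398
t19.70 pos [477.6 -90.2  61.4] yaw 52.38 tilt 0.07 F [ 0.5 -0.3 -1. ] M [ 0.02 -0.13 -0.05] w 0.0398 j [-24.  36. 110.   0.  34. -76.]
tool shift [-0.3 -1.3 29.4] |29| roll -0.0
```

View pics/s11c.png

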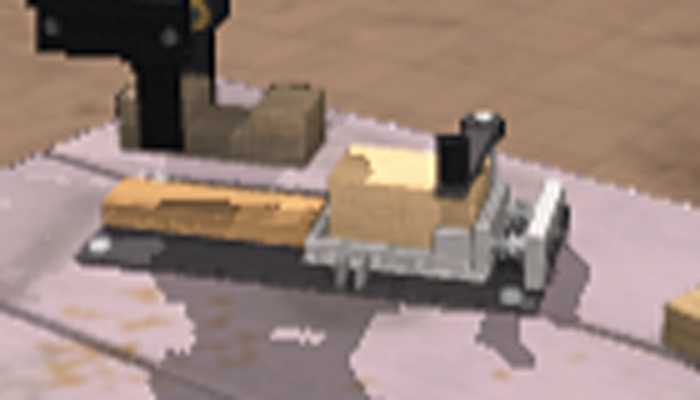

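View pics/w11c.png

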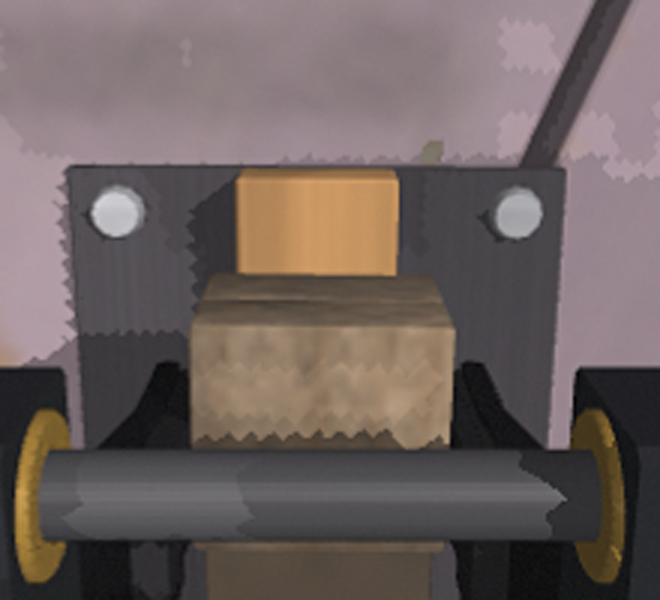

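View pics/t11c.png

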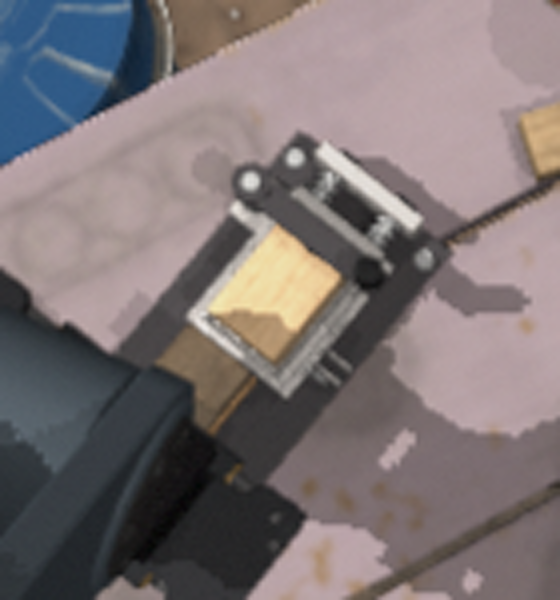

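```bash
python3 - <<'E'
from h import *
J=(.5382,-.1373,np.radians(-37.6));S=cal("scene")
for n,q in(("front bot",(-3.7,-20,47.7)),("rear bot",(-103.7,-20,47.7)),("front top",(-3.7,-20,78.7)),("rear top",(-103.7,-20,78.7))):
    p=proj(S,jig2w(J,np.array(q)/1e3))[0];print(n,(p-[240,170])*5)
E
```

```text
front bot [301.98782111 169.00419585]
rear bot [114.71936909 150.19853562]
front top [301.37043452 111.67549887]
rear top [111.73466323  93.93228995]
```

```bash
python3 - <<'E'
from h import *
im=cv2.imread("pics/scene11.png");crop(im,255,180,315,225,12,"s11d.png")
E
```

```text
(no output)
```

View pics/s11d.png

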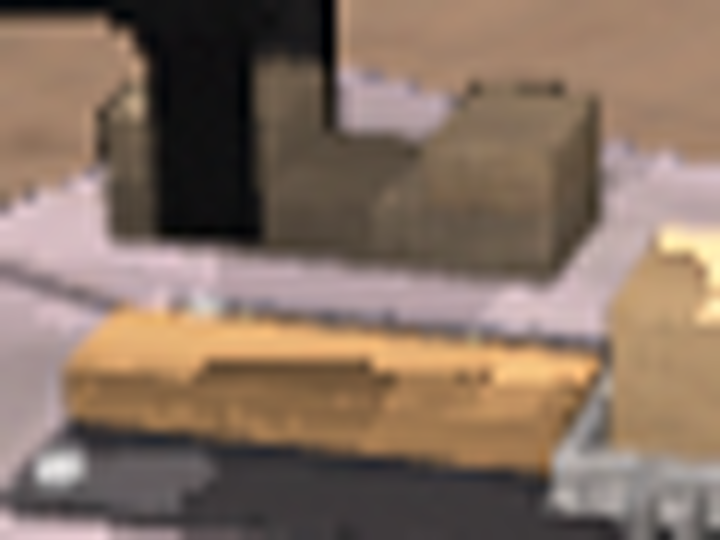

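The notched block hangs level and centred above the rail: its bottom front corner is at (301,203) against a predicted (300,204). I'll lower it to the rail.

```bash
python3 -m pendant '[[[-0.3,-1,18],0,0],[[0,0,8],0,0],[[0,0,2],0,0],[[0,0,0],0,0],[[0,0,0],0,0]]'
python3 -c "from h import *;s,m,t=st()"
python3 -m pendant '[[[0,0,1.5],0,0],[[0,0,0],0,0],[[0,0,0],0,0]]'
python3 -c "from h import *;s,m,t=st()"
```

```text
clock: 20.48
tool_pos: [0.4763, -0.0897, 0.033]
eef_rot: [0.897, 0.442, 0.0, 0.0]
force: [0.4, -0.3, -0.6]
width: 0.0398
t20.48 pos [476.3 -89.7  33. ] yaw 52.42 tilt 0.05 F [ 0.4 -0.3 -0.6] M [ 0.05 -0.15  0.03] w 0.0398 j [-24.  40. 110.   0.  30. -76.]
clock: 20.85
tool_pos: [0.4764, -0.0897, 0.0317]
eef_rot: [0.897, 0.442, 0.0, 0.0]
force: [-0.1, 0.7, 5.9]
width: 0.0399
t20.85 pos [476.4 -89.7  31.7] yaw 52.42 tilt 0.06 F [-0.1  0.7  5.9] M [ 0.08 -0.01  0.01] w 0.0399 j [-24.  40. 110.  -0.  30. -76.]
```

```bash
python3 -m pendant '[[[0,0,-0.7],0,0],[[0,6,0],0,0],[[0,5,0],0,0],[[0,0,0],0,0],[[0,0,0],0,0]]'
python3 -c "from h import *;s,m,t=st();print(m.T@s['force'])"
python3 -m pendant '[[[0,4,0],0,0],[[0,0,0],0,0],[[0,0,0],0,0]]'
python3 -c "from h import *;s,m,t=st();print(m.T@s['force'])"
python3 -m pendant '[[[0,4,0],0,0],[[0,0,0],0,0],[[0,0,0],0,0]]'
python3 -c "from h import *;s,m,t=st();print(m.T@s['force'])"
```

```text
clock: 21.48
tool_pos: [0.4854, -0.0967, 0.0317]
eef_rot: [0.897, 0.442, 0.0, 0.0]
force: [1.5, -0.1, -0.5]
width: 0.0394
t21.48 pos [485.4 -96.7  31.7] yaw 52.40 tilt 0.06 F [ 1.5 -0.1 -0.5] M [ 0.03 -0.14 -0.02] w 0.0394 j [-24.  40. 109.  -0.  31. -77.]
[0.83575003 1.3094422  0.45509926]
clock: 21.85
tool_pos: [0.4881, -0.0989, 0.0318]
eef_rot: [0.897, 0.442, 0.0, 0.0]
force: [-0.3, -0.0, -1.1]
width: 0.0399
t21.85 pos [488.1 -98.9  31.8] yaw 52.42 tilt 0.02 F [-0.3 -0.  -1.1] M [ 0.11 -0.13  0.01] w 0.0399 j [-24.  40. 109.  -0.  31. -77.]
[-0.23984237 -0.25091045  1.09573777]
clock: 22.22
tool_pos: [0.4894, -0.1002, 0.0317]
eef_rot: [0.897, 0.442, -0.001, -0.002]
force: [-4.2, 3.8, 1.6]
width: 0.0399
t22.23 pos [ 489.4 -100.2   31.7] yaw 52.43 tilt 0.22 F [-4.2  3.8  1.6] M [0.6  0.41 0.13] w 0.0399 j [-24.  40. 108.   0.  32. -77.]
[ 0.47748262 -5.69149187 -1.61376958]
```

```bash
python3 -m pendant '[[[0,4,0],0,0],[[0,0,0],0,0],[[0,0,0],0,0]]'
python3 -c "from h import *;s,m,t=st();print(m.T@s['force'])"
python3 -m pendant '[[[0,4,0],0,0],[[0,0,0],0,0],[[0,0,0],0,0]]'
python3 -c "from h import *;s,m,t=st();print(m.T@s['force'])"
```

```text
clock: 22.6
tool_pos: [0.4917, -0.1021, 0.0317]
eef_rot: [0.897, 0.442, -0.002, -0.002]
force: [-5.2, 3.7, 3.3]
width: 0.0398
t22.60 pos [ 491.7 -102.1   31.7] yaw 52.44 tilt 0.33 F [-5.2  3.7  3.3] M [0.7  0.49 0.1 ] w 0.0398 j [-25.  40. 108.   0.  32. -77.]
[-0.20312994 -6.38234886 -3.29240129]
clock: 22.98
tool_pos: [0.4929, -0.1034, 0.0317]
eef_rot: [0.897, 0.442, -0.003, -0.004]
force: [-7.4, 6.7, 6.9]
width: 0.0395
t22.98 pos [ 492.9 -103.4   31.7] yaw 52.43 tilt 0.60 F [-7.4  6.7  6.9] M [0.95 0.84 0.04] w 0.0395 j [-25.  40. 107.   0.  33. -77.]
[  0.8018293  -10.03192543  -6.82090464]
```

```bash
python3 -m pendant '[[[0,0,-0.8],0,0],[[0,0,0],0,0],[[0,0,0],0,0]]'
python3 -c "from h import *;s,m,t=st();print(m.T@s['force'])
for n in('wrist','scene','top'):
    im=manip.snapshot(n)[:,:,::-1];cv2.imwrite(f'pics/{n}12.png',im)
crop(cv2.imread('pics/scene12.png'),260,180,360,240,7.8,'s12c.png')
crop(cv2.imread('pics/top12.png'),225,135,325,235,5.9,'t12c.png')"
```

```text
clock: 23.35
tool_pos: [0.4929, -0.1036, 0.0319]
eef_rot: [0.897, 0.442, -0.003, -0.004]
force: [-6.7, 5.5, 0.7]
width: 0.0399
t23.35 pos [ 492.9 -103.6   31.9] yaw 52.44 tilt 0.60 F [-6.7  5.5  0.7] M [0.8  0.81 0.02] w 0.0399 j [-25.  40. 107.   0.  33. -77.]
[ 0.28993582 -8.66945362 -0.59011594]
```

View pics/s12c.png

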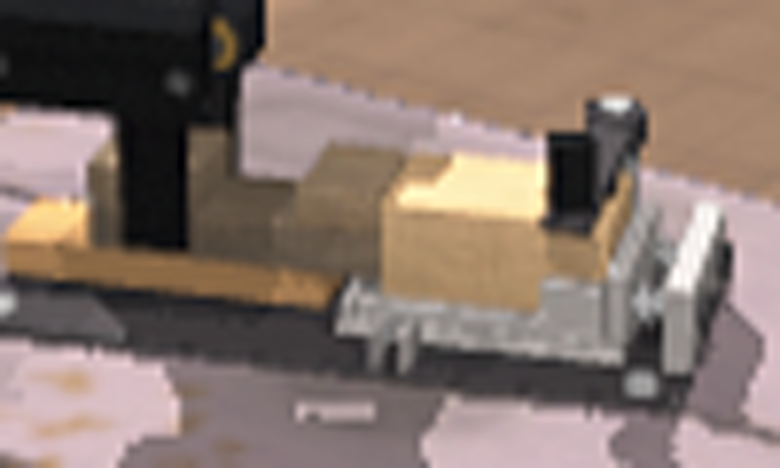

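View pics/t12c.png

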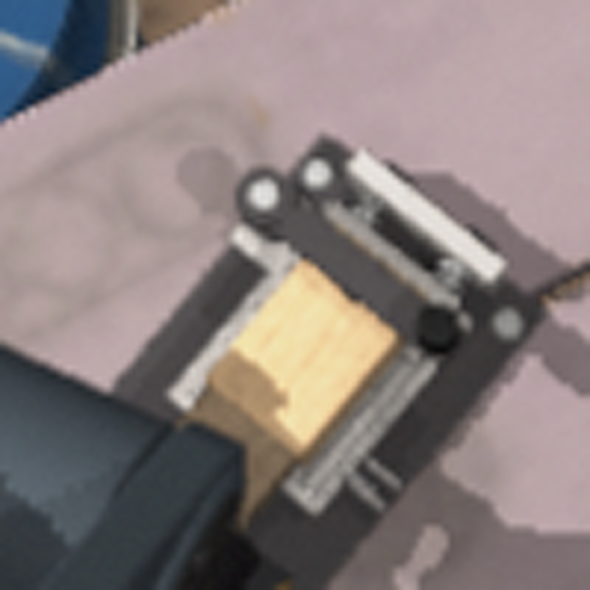

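```bash
python3 -m pendant '[[[0,2.2,-0.3],0,0],[[0,0,0],0,0],[[0,0,0],0,0],[[0,0,0],0,0]]'
python3 - <<'E'
from h import *
import time
F=[]
for i in range(4):
    s,m,t=st(False);F.append(m.T@s['force'])
    im=manip.snapshot('scene')[:,:,::-1]
print(np.round(F,2));st()
p=s["tool_pos"]*1e3-[538.2,-137.3,0];print("jigx",p[0]*.7923-p[1]*.6101,"y",p[0]*.6101+p[1]*.7923)
cv2.imwrite('pics/scene13.png',im);crop(im,290,205,330,235,18,'s13c.png')
im=manip.snapshot('top')[:,:,::-1];cv2.imwrite('pics/top13.png',im);crop(im,265,180,315,225,12,'t13c.png')
E
```

```text
clock: 24.0
tool_pos: [0.494, -0.1046, 0.032]
eef_rot: [0.897, 0.442, -0.004, -0.005]
force: [-7.7, 5.8, 1.0]
width: 0.0395
[[ -0.09  -9.68  -0.93]
 [ -0.05  -9.41  -0.71]
 [  0.14 -10.1   -0.43]
 [ -0.38  -9.23  -1.28]]
t24.20 pos [ 494.  -104.6   32. ] yaw 52.45 tilt 0.69 F [-6.8  5.7  0.3] M [0.89 0.91 0.08] w 0.0398 j [-25.  41. 107.   0.  33. -77.]
jigx -54.953662139351536 y -1.0194196364544545
```

View pics/s13c.png

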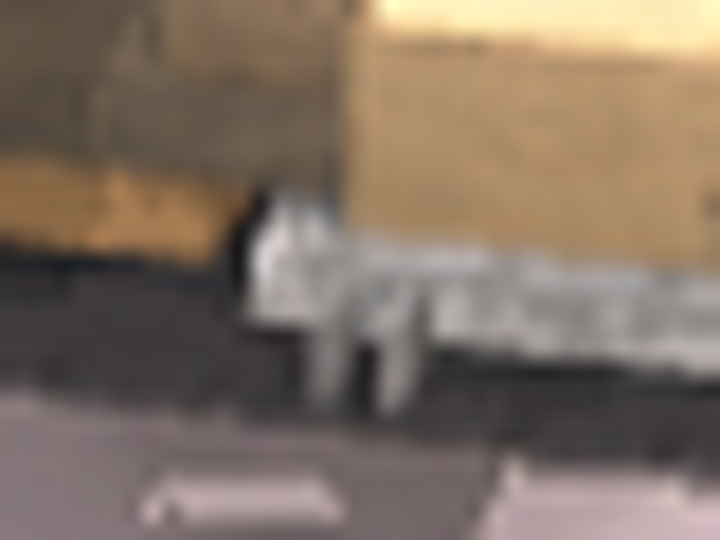

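View pics/t13c.png

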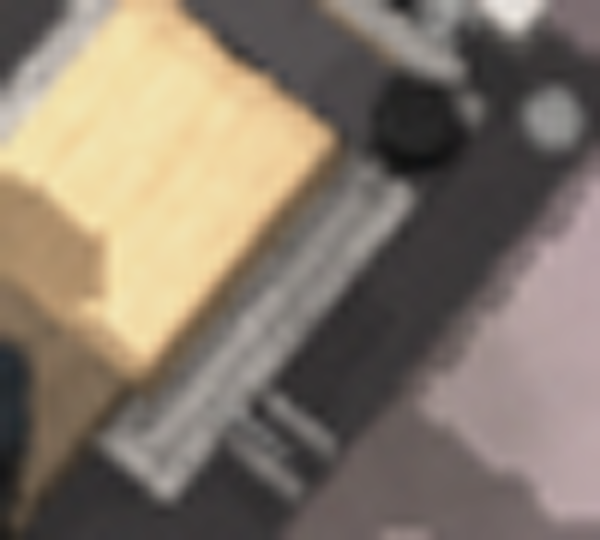

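```bash
python3 -m pendant '[[[0,1.2,-0.2],0,0],[[0,0,0],0,0],[[0,0,0],0,0],[[0,0,0],0,0]]'
python3 - <<'E'
from h import *
F=[]
for i in range(5):
    s,m,t=st(False);F.append(m.T@s['force'])
    im=manip.snapshot('scene' if i%2 else 'top')[:,:,::-1]
print(np.round(np.mean(F,0),2));st()
p=s["tool_pos"]*1e3-[538.2,-137.3,0];print("jigx",p[0]*.7923-p[1]*.6101,"y",p[0]*.6101+p[1]*.7923)
cv2.imwrite('pics/top14.png',im)
J=(.5382,-.1373,np.radians(-37.6));T=cal("top")
# measure carriage corner shift in top between start and now via template matching on knob hub
a=cv2.imread('pics/top11.png');pts=proj(T,np.array([jig2w(J,(.0455,.0,.047)),jig2w(J,(.0545,0,.047))]));print("px per 9mm",pts[1]-pts[0])
# template: hub+lever base region
x0,y0=258,160
tpl=a[y0:y0+22,x0:x0+20]
r=cv2.matchTemplate(cv2.resize(im[150:190,250:300],None,fx=8,fy=8,interpolation=cv2.INTER_CUBIC),cv2.resize(tpl,None,fx=8,fy=8,interpolation=cv2.INTER_CUBIC),cv2.TM_CCOEFF_NORMED)
_,v,_,l=cv2.minMaxLoc(r);print("hub shift px",l[0]/8+250-x0,l[1]/8+150-y0,v)
crop(im,265,180,315,225,12,'t14c.png')
w=manip.snapshot('wrist')[:,:,::-1];cv2.imwrite('pics/w14.png',w)
E
```

```text
clock: 24.75
tool_pos: [0.4946, -0.105, 0.0321]
eef_rot: [0.897, 0.442, -0.004, -0.005]
force: [-7.9, 5.8, 0.7]
width: 0.0396
[ 0.37 -9.88 -0.71]
t25.00 pos [ 494.6 -105.    32.1] yaw 52.45 tilt 0.74 F [-8.4  6.7  1.2] M [1.06 1.   0.08] w 0.0399 j [-25.  41. 107.   0.  33. -77.]
jigx -54.28204721406767 y -1.053560080816581
px per 9mm [ 2.6773824  -3.27513205]
hub shift px 2.5 -3.0 0.8405818939208984
```

View pics/t14c.png

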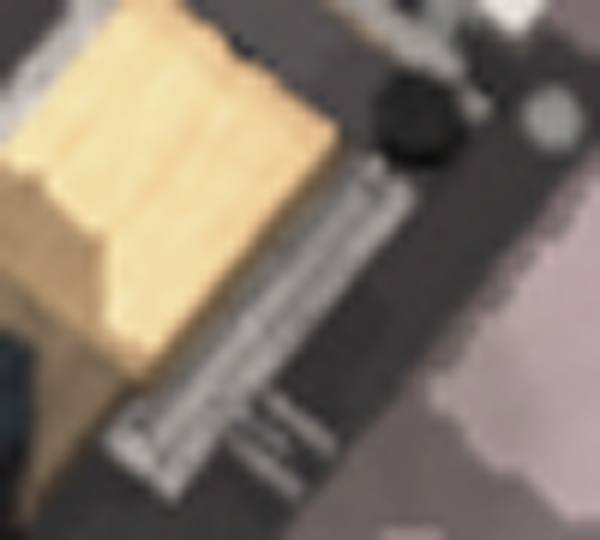

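View pics/w14.png

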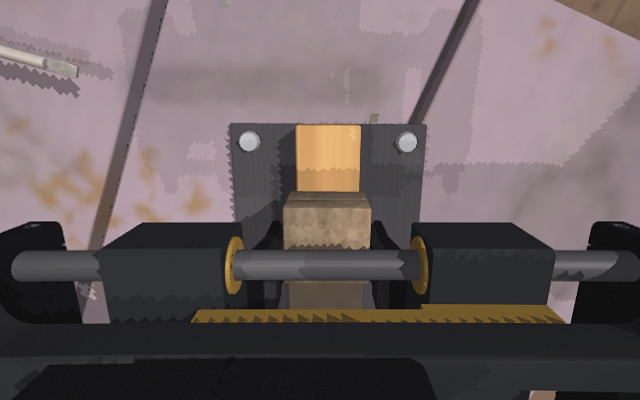

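```bash
python3 -c "
from h import *
st();print(manip.sign_off())"
```

```text
t25.05 pos [ 494.6 -105.    32.1] yaw 52.45 tilt 0.75 F [-7.6  6.2  0.8] M [0.99 0.99 0.1 ] w 0.0399 j [-25.  41. 107.   0.  33. -77.]
the job is handed in; nothing more can be done
None
```

The job is handed in at 25 s of the 70 s. The pine block is in the pocket with the lever shut over it. The gripper still holds the notched block on the bed rail, notch up with its short end forward, pressing it against the pine block.

**Last checks**
- **Force:** the push averaged 9.9 N along the jig, with under 1 N sideways or downwards.
- **Pointer:** the carriage has moved about 8 mm. The arm position, the top picture (about 8.3 mm) and the spring force all roughly agree, and the top picture shows the pointer between the ridges.
- **Lever:** it met its stop at about 5 N. In the top picture its knob moved with the carriage, so the lever stayed shut.
- **Offcut and green block:** I did not touch either one.

**Disagreements**
- **Tilt:** under load the tool is tilted 0.75° in pitch, and the notched block may be tilted by about as much.
- **Centring:** the tool sits about 1 mm to one side of the jig's centre line.
- **Heights:** some block heights measured from two views came out several mm off the stated sizes, but the grasps and contact heights matched those sizes.

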